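# Draw a bench riser's end panel tight with its cam lock

### The job

A small pale grey bench riser is being put together upside down: its right-hand end panel is started on its dowels, with the head of its connecting bolt inside the cam lock, but still stands a few millimetres off the board. Take the screwdriver out of the wooden tool block, put its blade in the slot of the cam lock at that right-hand end and turn the cam clockwise until it stops, so that it draws the panel tight and square against the board; then put the screwdriver back upright, fully down, in the hole it came from, and let go of it. Do not knock the timer, the bottle or the dish about.

Things in the scene. Friction and masses are not known exactly. Their poses are not given: they have to be found in the camera images.
- riser: Pale grey board of the riser, lying upside down and fixed: 130 (x) x 240 (y) x 30 mm thick, origin at the centre of its underside on the worktop, x across, y along it to the left. Its left end panel (130 x 18 x 90 mm, upright) is already fixed to it by a cam lock that is already tight (leave that one). The cam to be turned is 86 mm from the origin towards the right end (-y), its axis vertical.
- cam (a joint): Turn of the right-hand cam in rad: 0 open (its arrow points straight at the loose end panel), grows clockwise seen from above, hard stop at 1.5 (about 86 degrees). It starts between 0 and 0.12, draws the panel in between about 0.3 and 1.2, then holds it; it stays where it is left and needs about 0.1 N m.
- cam_slot (a point): Centre of the floor of the slot in the right-hand cam, on the cam's axis, 23.5 mm above the worktop. The cam face is a dark grey metal disc, 36 mm across, with a white arrow, in the board's upper face. Slot: along this point's y (which turns with the cam; at joint value 0 it is the riser's y), 16.4 mm long, 4.2 mm wide, 6 mm deep (mouth at 29.5 mm, with the uppermost 2 mm flared by 2 mm on every side). z is up.
- board_edge (a point): Middle of the board's right-hand end face, 15 mm above the worktop; axes as the riser's (the face looks to -y).
- panel_face (a point): Middle of the inner face of the loose right-hand end panel, 15 mm above the worktop; the panel is pale grey, 130 x 18 mm and 90 mm tall with two rubber feet on top (94 mm in all), 0.45 kg, upright on the worktop. Its x runs along the panel, y points at the board. Its distance from board_edge along the riser's y is the gap (3.5 to 5 mm at the start, 0 when tight). A bolt and two dowels join it to the board, so it can only slide in and out.
- driver_tip (a point): Middle of the lower end of the screwdriver's flat blade. z points from the tip up to the handle's end; the blade is 13 mm wide along x and 2.4 mm thick along y. It starts upright in the tool block with its x roughly left-right. Half a turn about z makes no difference.
- driver_grip (a point): Centre of the screwdriver's handle, 105 mm above the tip; axes as driver_tip. The amber handle is 70 mm long (72 to 142 mm above the tip, black cap to 145 mm), 24 mm thick along y between two flats (grip it across these) and 30 mm wide along x. A black collar, 28 mm across, has its underside 66 mm above the tip. 0.11 kg.
- block_hole (a point): Centre of the mouth of the screwdriver's hole in the top of the fixed beech tool block (64 x 112 x 72 mm; mouth 72 mm above the worktop). The hole is the large middle one, 19 mm across, 69 mm deep; the screwdriver's collar rests on the block's top, so its tip then is 66 mm below this point.
- timer_mid (a point): Centre of a white bench timer, 59 x 68 x 24 mm, lying left of the riser (bystander).
- bottle_mid (a point): Centre of a white reagent bottle with a red cap, 52 mm across, 106 mm tall, standing to the right (bystander).
- dish_mid (a point): Centre of a covered round dish, 92 mm across, 15 mm high, lying to the right (bystander).

How it is judged:
On the way, in this order (a step that is already met when the one before it is completed fails the run):
1. the screwdriver's blade is in the slot of the right-hand cam (tip within 3.5 mm of the slot's floor in height and 4 mm sideways, blade within 0.3 rad of the slot) (z of driver_tip in the frame of cam_slot below 0.0035 m and horizontal distance between driver_tip and cam_slot below 0.004 m and angle between the x axis of driver_tip and the y axis of cam_slot, either way round below 0.3 rad), for 0.1 s.
2. with the blade still in the slot, the cam is turned to at least 1.3 rad and the panel is drawn to within 1 mm of the board (value of joint cam above 1.3 rad and y of panel_face in the frame of board_edge above -0.001 m and distance between driver_tip and cam_slot below 0.007 m), for 0.1 s.
At the end, for the whole second after the job is handed in: The right-hand cam is at 1.3 rad or more; the end panel is within 1 mm of the board and square to it within 0.03 rad; the screwdriver is back in its hole, tip at least 61 mm below the mouth and within 9 mm of its axis, tilted less than 0.12 rad, and let go (value of joint cam above 1.3 rad and y of panel_face in the frame of board_edge above -0.001 m and angle between the y axis of panel_face and the y axis of board_edge, either way round below 0.03 rad and horizontal distance between driver_tip and block_hole below 0.009 m and z of driver_tip in the frame of block_hole below -0.061 m and angle between driver_tip's own z axis and vertical below 0.12 rad); the robot touches nothing.
It fails at once if the timer, the bottle or the dish is pushed more than 40 mm or the bottle is tipped (distance of any of timer_mid, bottle_mid, dish_mid from where it was at the start of the episode above 0.04 m or angle between bottle_mid's own z axis and vertical above 0.6 rad).
It also fails if it takes over 61 s, if anything falls off the work surface, if the arm or the gripper's body presses on something with over 40 N, if the wrist force passes 120 N, or if a joint passes its speed limit or range.

### The arm

A 7-joint arm with a two-finger parallel gripper is mounted at the origin on a cart in front of the work surface, level with it; the furniture and walls round the work are solid. World frame = base frame: x ahead of the robot, y to its left, z up, the work surface at z = 0. Lengths are in m, angles in rad, forces in N, time in s.
With the tool pointing down it reaches from about 0.4 to 0.85 m from the base axis. Payload 4.5 kg.
Tool frame: the origin (TCP) lies at the very end of the fingers, on their centre line; the grasp point (between the pads) lies grasp_offset behind it (grasp_offset is the distance from the TCP to the grasp point, in m); x points along the fingers, z is the direction in which the jaws open and shut, and the axes are right-handed (so a half turn about x gives the same grasp; the last joint's range is limited). The gripper opens to 88 mm and grips with 3 to 60 N. Pads are 18 mm wide; open, the fingers measure 123 mm over their backs; the gripper's body (75 mm by 187 mm) begins 45 mm behind the grasp point.
Start: joints at [-1.279, 0.689, -0.195, 1.565, 0.157, 0.902, -0.215], TCP at [0.159, 0.604, 0.239] pointing down, gripper open.
Joint ranges: [-3.01, 3.01], [-0.46, 2.08], [-1.47, 1.51], [0.13, 2.56], [-1, 4.14], [0.04, 2.09], [-2.66, 2.66]. Speed limits (rad/s): [2.57, 2.57, 3.14, 3.14, 3.14, 3.14, 3.14].

### API

Orientations are given as a 3x3 rotation matrix whose columns are the frame's x, y, z axes.
In Python, from bench import * gives the robot as it stands. The module is installed in compiled form; this text tells all that it offers.
- The arm moves only by the tool carry_out, never from a script. Its argument "deltas" is a list of rows, each an object with "rot": the turn, a rotation vector about the world's x, y, z in degrees, a list of three; "offset": the shift along the world's x, y, z in m, a list of three; "grip": the closure, from 0 (fully open) to 1 (shut). In form: [{"rot": [ax, ay, az], "offset": [tx, ty, tz], "grip": grip}, ...]. A call has 1 to 8 rows; each row is the pose to reach, as a shift and turn from the pose measured when the call began; what a row does not reach only later rows make up. A row lasts 1/8 s, in which the tool goes at most 62.5 mm and 10.7 degrees, less where a joint would pass 70% of its speed; a pose out of reach is approached as far as the arm can. A call with a gripper value outside its range is refused whole. The fingers move at their own pace and stop on an object; "grip_force" is the grip in N (left out, the last holds). Time passes only in rows, so rows that repeat a pose let the fingers close. It gives the time, the measured TCP pose, the force and the opening at its end, in the units of the state.
- get_state(): the state, without advancing time (a new reading comes with each control period).
- grab_frame(name): name is "scene" or "side" or "wrist"; returns the picture (384x512x3 uint8, red, green, blue); there is no depth.
- camera_model(name): a dict with "mtx" (3x3 intrinsics, pixels), "k1" (the pictures are not rectified: a ray, as slopes to the right and down, at radius r is drawn at 1 + k1 r^2 times it, then the intrinsics apply), "R" (3x3) and "t" (3): a world point X has camera coordinates R X + t. Camera axes: x right, y down, z forward; pixel columns grow to the right and rows downward; lengths in m; the calibration is good to about 2 mm. A picture is of the moment at which its call begins: read the wrist's pose just before it. camera_model takes no time and is no camera call; for the wrist camera it gives the pose at the moment of the call.
- hand_in(): hands the job in, once; it reports no verdict.
The state is a dict: "clock": time; "q": joint angles; "joint_velocities": joint speeds; "effort": joint torques, N m; "tcp_pos": TCP position; "orientation": TCP orientation; "wrist_force": force on the tool from outside, world axes, zero at the start; "wrist_torque": the same for the moment, N m; "grip_width": finger opening in m.
Only numpy, scipy, OpenCV 4.12 (cv2) and the standard library are available. Lean on these libraries where they do the work, as an engineer would, in place of code of your own. Each camera call takes 0.05 s, during which the arm holds its last target.

## Working session

There is one attempt and no reset: what is moved stays moved. The work goes in short steps, Python scripts to look and compute and a tool call to move; the robot and the scene stay as the last step left them, time stands still between calls to the robot, and variables do not carry over. Pictures are saved under pics/ and viewed, and the job is handed in when it is done.

Besides the shell and the picture viewer there is one more tool, called after "Request:" as name(argument=value, ...) on one line, values as JSON. carry_out: Moves the arm, as the interface text tells. Its arguments: {"type":"object","properties":{"deltas":{"type":"array","items":{"type":"object","properties":{"rot":{"type":"array","items":{"type":"number"}},"offset":{"type":"array","items":{"type":"number"}},"grip":{"type":"number"}}}},"grip_force":{"type":"number"}},"required":["deltas"]}

```bash
mkdir -p pics; cat > h.py <<'E'
from bench import *
import numpy as np, cv2
def save(n,f):
    im=grab_frame(n); cv2.imwrite(f'pics/{f}.png',cv2.cvtColor(im,cv2.COLOR_RGB2BGR)); return im
def ray(cm,px):
    K=cm['mtx'];d=np.array([(px[0]-K[0][2])/K[0][0],(px[1]-K[1][2])/K[1][1]])
    u=d.copy()
    for _ in range(30): u=d/(1+cm['k1']*(u@u))
    R=np.array(cm['R']);t=np.array(cm['t'])
    v=R.T@np.array([u[0],u[1],1]); return -R.T@t, v/np.linalg.norm(v)
def onz(cm,px,z):
    o,v=ray(cm,px); return o+v*(z-o[2])/v[2]
def proj(cm,X):
    c=np.array(cm['R'])@np.array(X)+np.array(cm['t']);u=c[:2]/c[2];u=u*(1+cm['k1']*(u@u))
    K=np.array(cm['mtx']);return K[:2,:2]@u+K[:2,2]
def tri(a):
    A=np.zeros((3,3));b=np.zeros(3)
    for o,v in a:
        P=np.eye(3)-np.outer(v,v);A+=P;b+=P@o
    return np.linalg.solve(A,b)
E
python3 - <<'E'
from h import *
s=get_state();print(s)
for n in ['scene','side','wrist']:
    cm=camera_model(n);print(n,{k:np.round(v,3).tolist() for k,v in cm.items()}); save(n,n+'0')
E
```

```text
{'clock': 0.0, 'q': array([-1.27922653,  0.68997657, -0.19448252,  1.56633806,  0.15727849,
        0.9025011 , -0.21513353]), 'joint_velocities': array([ 1.10606058e-03,  1.11388940e-03,  7.50985259e-05,  1.33044809e-03,
        3.70182390e-04, -1.09769074e-04,  8.49423114e-04]), 'effort': array([-1.44885376e-03, -5.27556145e+01, -1.26755700e+00, -1.53431082e+01,
       -5.27177425e-02,  6.81307109e-03,  1.80449906e-04]), 'tcp_pos': array([0.1592267 , 0.60372346, 0.23791545]), 'orientation': array([[-3.33680172e-04, -9.66964129e-01,  2.54912264e-01],
       [-1.80533958e-03,  2.54912445e-01,  9.66962453e-01],
       [-9.99998315e-01, -1.37547002e-04, -1.83075784e-03]]), 'wrist_force': array([ 0.99898684, -0.11020743, -0.083911  ]), 'wrist_torque': array([0.03611649, 0.02651322, 0.00642802]), 'grip_width': 0.08762701550020698}
scene {'mtx': [[437.429, 0.0, 259.381], [0.0, 437.429, 194.324], [0.0, 0.0, 1.0]], 'k1': -0.115, 'R': [[0.855, -0.519, 0.016], [-0.391, -0.664, -0.638], [0.341, 0.539, -0.77]], 't': [-0.463, 0.138, 1.303]}
side {'mtx': [[496.031, 0.0, 251.722], [0.0, 496.031, 186.966], [0.0, 0.0, 1.0]], 'k1': 0.035, 'R': [[1.0, 0.022, -0.01], [0.007, -0.64, -0.768], [-0.024, 0.768, -0.64]], 't': [-0.468, -0.031, 1.582]}
wrist {'mtx': [[294.822, 0.0, 253.036], [0.0, 294.822, 191.125], [0.0, 0.0, 1.0]], 'k1': -0.028, 'R': [[0.255, 0.967, -0.002], [0.926, -0.243, 0.29], [0.28, -0.076, -0.957]], 't': [-0.623, -0.041, 0.39]}
```

View pics/scene0.png

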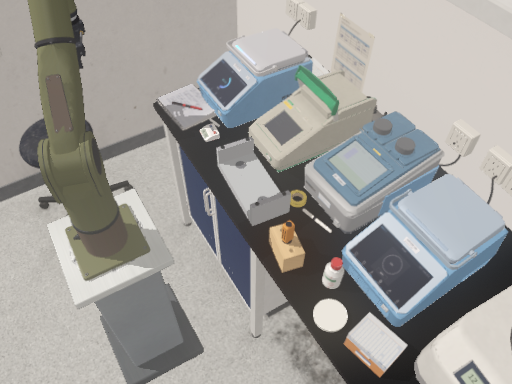

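View pics/side0.png

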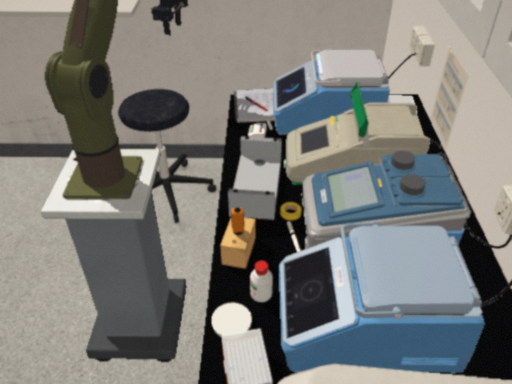

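View pics/wrist0.png

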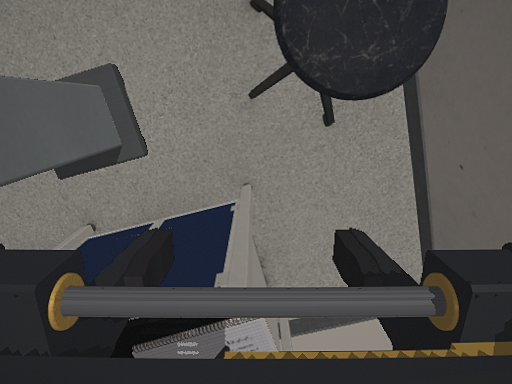

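The scene view shows the riser around (252,185), the tool block with the amber driver at (287,245), the bottle at (333,273), the dish at (330,315) and the timer at (209,133). The side view agrees. Next I zoom in to measure them.

```bash
python3 - <<'E'
import cv2
a=cv2.imread('pics/scene0.png')[125:275,190:340];b=cv2.imread('pics/side0.png')[125:275,200:320]
cv2.imwrite('pics/sz.png',cv2.resize(a,None,fx=4,fy=4,interpolation=cv2.INTER_CUBIC))
cv2.imwrite('pics/dz.png',cv2.resize(b,None,fx=4,fy=4,interpolation=cv2.INTER_CUBIC))
E
```

```text
(no output)
```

View pics/sz.png

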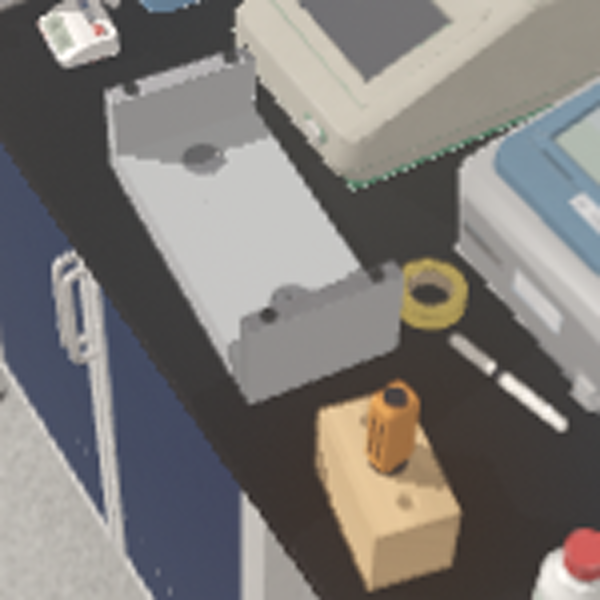

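View pics/dz.png

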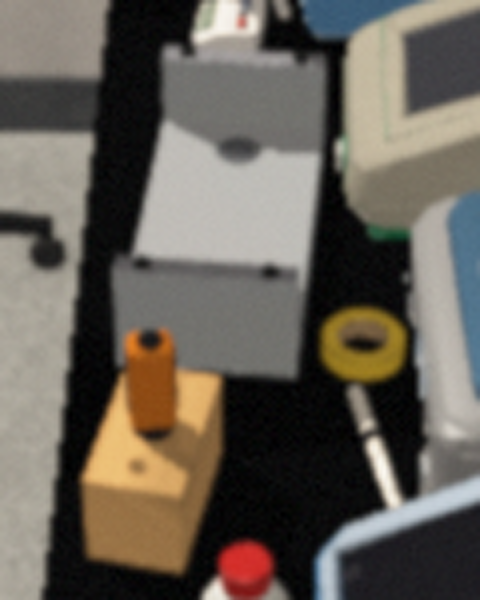

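```bash
python3 - <<'E'
from h import *
S=camera_model('scene');D=camera_model('side')
s=lambda x,y:(190+x/4-.4,125+y/4-.4); d=lambda x,y:(200+x/4-.4,125+y/4-.4)
print('cap',tri([ray(S,s(397,397)),ray(D,d(150,338))]),onz(S,s(397,397),.151),onz(D,d(150,338),.151))
for n,p in dict(tl=(317,408),fl=(372,535),fr=(462,514),).items(): print('blk',n,onz(S,s(*p),.072))
for n,p in dict(l=(122,375),r=(222,376),fl=(83,480),fr=(182,497)).items(): print('blkD',n,onz(D,d(*p),.072))
for n,p in dict(f1=(268,316),f2=(376,272),f3=(131,88),f4=(232,57)).items(): print('feet',n,onz(S,s(*p),.094))
for n,p in dict(f1=(142,262),f2=(271,271)).items(): print('feetD',n,onz(D,d(*p),.094))
print('camL',onz(S,s(203,155),.03),onz(D,d(238,150),.03))
print('camRtop edge',onz(S,s(290,287),.03))
print('bottle',onz(S,(335,264),.1),onz(D,(261,267),.1),'dish',onz(S,(330,315),.015),onz(D,(231,320),.015))
E
```

```text
cap [ 0.43997407 -0.31490933  0.15291583] [ 0.44002716 -0.3147193   0.151     ] [ 0.44033953 -0.31160803  0.151     ]
blk tl [ 0.42126381 -0.24877993  0.072     ]
blk fl [ 0.39724773 -0.35798924  0.072     ]
blk fr [ 0.45979676 -0.37577595  0.072     ]
blkD l [ 0.41710102 -0.26179401  0.072     ]
blkD r [ 0.48388269 -0.26198884  0.072     ]
blkD fl [ 0.3978884 -0.3581184  0.072    ]
blkD fr [ 0.46078169 -0.37188648  0.072     ]
feet f1 [ 0.42523012 -0.17335561  0.094     ]
feet f2 [ 0.51661758 -0.17843091  0.094     ]
feet f3 [0.45133882 0.08820899 0.094     ]
feet f4 [0.541428   0.07823986 0.094     ]
feetD f1 [ 0.42677438 -0.17075119  0.094     ]
feetD f2 [ 0.5164808  -0.17946936  0.094     ]
camL [0.49397666 0.04594116 0.03      ] [0.49118688 0.04462439 0.03      ]
camRtop edge [ 0.48202741 -0.11398917  0.03      ]
bottle [ 0.49611181 -0.45741197  0.1       ] [ 0.50108483 -0.45499282  0.1       ] dish [ 0.431399   -0.54242191  0.015     ] [ 0.43275727 -0.54145088  0.015     ]
```

```bash
python3 - <<'E'
import bench
print([n for n in dir(bench) if n[0]!='_'], getattr(bench,'grasp_offset',None))
from h import *
W=camera_model('wrist');s=get_state();R=np.array(W['R']);c=-R.T@W['t'];T=s['orientation']
print(c-s['tcp_pos'],'in tool',T.T@(c-s['tcp_pos']),'look in tool',T.T@R[2])
E
```

```text
['IKError', 'camera_model', 'get_state', 'grab_frame', 'grasp_offset', 'hand_in'] 0.0187
[-0.07170232  0.01878765  0.14517971] in tool [-0.14518513  0.07411157 -0.00031063] look in tool [ 9.57070278e-01 -2.89854897e-01 -7.88627283e-04]
```

Request:
carry_out(deltas=[{"offset": [0.04, -0.045, 0.015], "rot": [0, 0, -8], "grip": 0}, {"offset": [0.08, -0.09, 0.03], "rot": [0, 0, -16], "grip": 0}, {"offset": [0.12, -0.135, 0.045], "rot": [0, 0, -24], "grip": 0}, {"offset": [0.16, -0.18, 0.06], "rot": [0, 0, -32], "grip": 0}, {"offset": [0.2, -0.225, 0.075], "rot": [0, 0, -40], "grip": 0}, {"offset": [0.24, -0.27, 0.09], "rot": [0, 0, -48], "grip": 0}, {"offset": [0.27, -0.32, 0.1], "rot": [0, 0, -56], "grip": 0}, {"offset": [0.29, -0.37, 0.1], "rot": [0, 0, -64], "grip": 0}])

```text
clock: 1.15
tcp_pos: [0.4509, 0.2321, 0.3388]
orientation: [[0.001, -0.189, 0.982], [0.001, 0.982, 0.189], [-1.0, 0.0, 0.001]]
wrist_force: [0.7, 0.5, 0.1]
grip_width: 0.0884
```

Request:
carry_out(deltas=[{"offset": [0.005, -0.055, 0], "rot": [0, 0, -3], "grip": 0}, {"offset": [0.01, -0.11, 0], "rot": [0, 0, -6], "grip": 0}, {"offset": [0.015, -0.165, 0], "rot": [0, 0, -9], "grip": 0}, {"offset": [0.02, -0.22, -0.01], "rot": [0, 0, -12], "grip": 0}, {"offset": [0.023, -0.275, -0.03], "rot": [0, 0, -15], "grip": 0}, {"offset": [0.025, -0.33, -0.05], "rot": [0, 0, -16], "grip": 0}, {"offset": [0.025, -0.33, -0.05], "rot": [0, 0, -16], "grip": 0}, {"offset": [0.025, -0.33, -0.05], "rot": [0, 0, -16], "grip": 0}])

```text
clock: 2.15
tcp_pos: [0.4759, -0.0972, 0.2887]
orientation: [[0.0, 0.088, 0.996], [0.001, 0.996, -0.088], [-1.0, 0.001, 0.0]]
wrist_force: [0.7, 0.8, -0.3]
grip_width: 0.0883
```

```bash
python3 - <<'E'
from h import *
import pickle
pickle.dump(camera_model('wrist'),open('w1.pkl','wb'));save('wrist','w1');print(get_state()['joint_velocities'],get_state()['q'])
E
```

```text
[-1.73282012e-02 -8.48836866e-03 -2.83099811e-03 -1.98606773e-03
  7.96699044e-04  8.20710141e-05  3.58316217e-03] [-0.03748818  0.44493688  0.21530104  1.92100029 -0.13199516  0.78827366
  0.16401255]
```

View pics/w1.png

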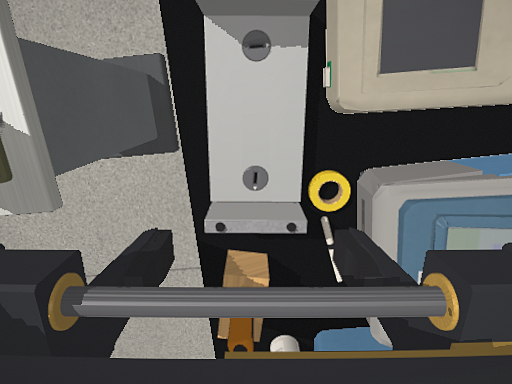

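The wrist view shows the right cam at (255,178), its slot pointing almost straight at the panel. The panel feet are at about (221,227) and (291,227). I'll crop and measure.

```bash
python3 - <<'E'
from h import *
import pickle
W=pickle.load(open('w1.pkl','rb'))
im=cv2.imread('pics/w1.png')
cv2.imwrite('pics/w1z.png',cv2.resize(im[145:245,195:320],None,fx=6,fy=6,interpolation=cv2.INTER_CUBIC))
g=cv2.cvtColor(im,cv2.COLOR_BGR2GRAY)
for nm,(x,y) in dict(L=(256,46),R=(255,178)).items():
    r=g[y-22:y+22,x-22:x+22]; m=(r<130).astype(np.uint8)
    cs,_=cv2.findContours(m,cv2.RETR_EXTERNAL,cv2.CHAIN_APPROX_NONE)
    c=max(cs,key=cv2.contourArea); c=cv2.convexHull(c)
    e=cv2.fitEllipse(c); p=np.array(e[0])+[x-22,y-22]; print(nm,e,p,onz(W,p,.0295 if nm=='R' else .03))
E
```

```text
L ((21.92082405090332, 7.066100120544434), (44.392459869384766, 57.967994689941406), 176.16835021972656) [255.92082405  31.06610012] [0.49420841 0.06099408 0.03      ]
R ((22.085601806640625, 21.73949432373047), (24.651897430419922, 25.334440231323242), 70.96104431152344) [255.08560181 177.73949432] [ 0.47694681 -0.12568862  0.0295    ]
```

View pics/w1z.png

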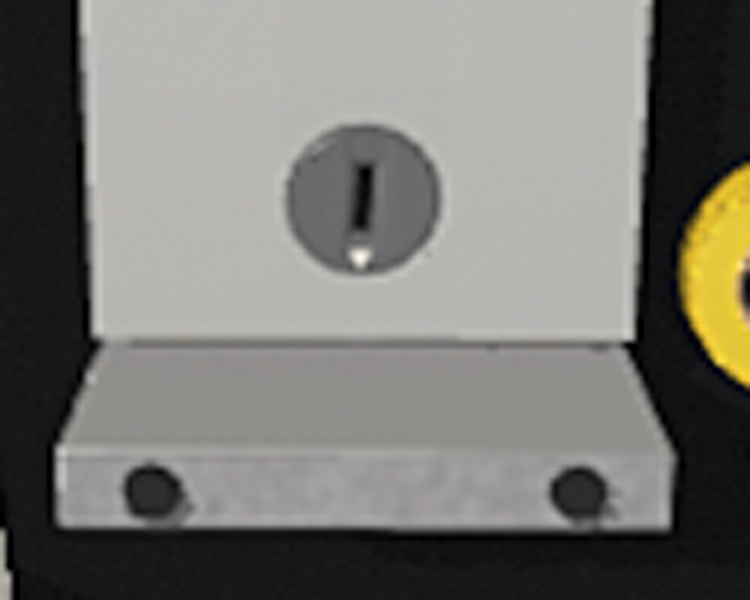

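```bash
python3 - <<'E'
from h import *
import pickle
W=pickle.load(open('w1.pkl','rb'))
f=lambda x,y:(195+(x+.5)/6-.5,145+(y+.5)/6-.5)
P=lambda x,y,z:onz(W,f(x,y),z)
a,b=P(367,165,.029),P(361,236,.029);print('slot',a,b,np.degrees(np.arctan2(*(a-b)[:2])))
a,b=P(364,198,.029),P(360,258,.03);print('arrow',np.degrees(np.arctan2(*(a-b)[:2])))
a,b=P(152,491,.094),P(578,491,.094);d=b-a;print('feet',a,b,np.degrees(np.arctan2(d[1],d[0])))
a,b=P(95,339,.03),P(634,341,.03);d=b-a;print('edge',a,b,np.degrees(np.arctan2(d[1],d[0])))
a,b=P(81,0,.03),P(95,339,.03);d=a-b;print('ledge',np.degrees(np.arctan2(*d[:2])))
a,b=P(653,0,.03),P(634,339,.03);d=a-b;print('redge',np.degrees(np.arctan2(*d[:2])))
E
```

```text
slot [ 0.47858057 -0.11772211  0.029     ] [ 0.47567851 -0.13480834  0.029     ] 9.63958400927304
arrow 8.747393290418042
feet [ 0.42869417 -0.16796219  0.094     ] [ 0.51716299 -0.1758245   0.094     ] -5.078589918051538
edge [ 0.40955852 -0.15451732  0.03      ] [ 0.53903467 -0.16653047  0.03      ] -5.300884112292995
ledge 5.204870738838162
redge 5.494666411160765
```

Request:
carry_out(deltas=[{"offset": [-0.005, -0.04, 0.02], "rot": [0, 0, -2], "grip": 0}, {"offset": [-0.01, -0.08, 0.03], "rot": [0, 0, -4], "grip": 0}, {"offset": [-0.018, -0.12, 0.03], "rot": [0, 0, -6], "grip": 0}, {"offset": [-0.025, -0.15, 0.03], "rot": [0, 0, -7], "grip": 0}, {"offset": [-0.03, -0.18, 0.03], "rot": [0, 0, -7], "grip": 0}, {"offset": [-0.03, -0.18, 0.03], "rot": [0, 0, -7], "grip": 0}, {"offset": [-0.03, -0.18, 0.03], "rot": [0, 0, -7], "grip": 0}])

```text
clock: 3.08
tcp_pos: [0.4471, -0.2742, 0.319]
orientation: [[0.002, 0.204, 0.979], [0.002, 0.979, -0.204], [-1.0, 0.003, 0.001]]
wrist_force: [-0.3, -0.7, -0.4]
grip_width: 0.088
```

```bash
python3 - <<'E'
from h import *
import pickle
pickle.dump(camera_model('wrist'),open('w2.pkl','wb'));save('wrist','w2');print(get_state()['joint_velocities'],get_state()['q'])
E
```

```text
[ 0.00036595  0.00159357  0.00390769  0.00065018  0.00396078 -0.00157731
  0.00241193] [ 0.29547125  0.46630385  0.26303488  1.77219575 -0.1508483   0.92243444
  0.41780108]
```

View pics/w2.png

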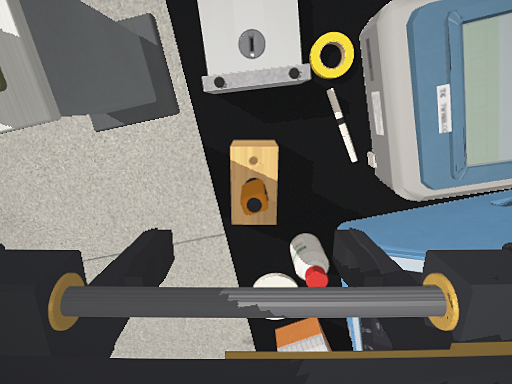

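The block is at (254,182) and the driver cap at (254,205), with the bottle at (310,258). I'll zoom in to get the driver's position and yaw.

```bash
python3 - <<'E'
from h import *
import pickle
W=pickle.load(open('w2.pkl','rb'))
im=cv2.imread('pics/w2.png')
cv2.imwrite('pics/w2z.png',cv2.resize(im[135:230,215:295],None,fx=6,fy=6,interpolation=cv2.INTER_CUBIC))
E
```

```text
(no output)
```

View pics/w2z.png

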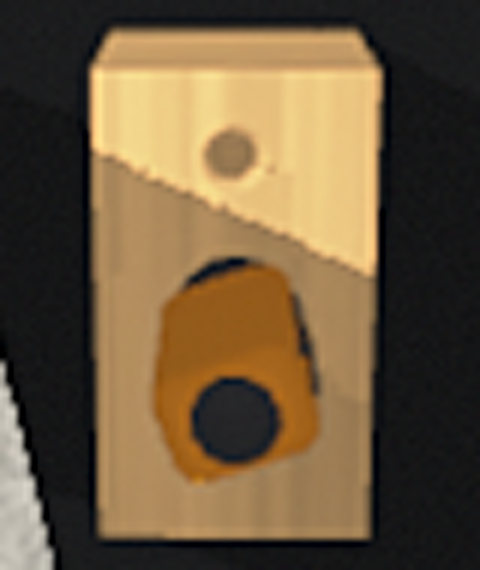

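```bash
python3 - <<'E'
from h import *
import pickle
W=pickle.load(open('w2.pkl','rb'))
f=lambda x,y:(215+(x+.5)/6-.5,135+(y+.5)/6-.5)
P=lambda x,y,z:onz(W,f(x,y),z)
def az(a,b): d=b-a; return a.round(4),b.round(4),np.degrees(np.arctan2(d[1],d[0])).round(1),(np.linalg.norm(d)*1e3).round(1)
print('cap',P(235,420,.151))
print('hole1',P(230,152,.072))
print('far bot',az(P(170,302,.078),P(276,267,.078)))
print('far top',az(P(168,378,.146),P(298,345,.146)))
print('near top',az(P(203,483,.148),P(308,448,.148)))
print('block',[P(*p,.072).round(4) for p in ((90,68),(383,68),(98,538),(371,540))])
print('blk az',az(P(90,68,.072),P(383,68,.072)),az(P(98,538,.072),P(371,540,.072)))
C=np.mean([P(*p,.072) for p in ((90,68),(383,68),(98,538),(371,540))],axis=0);print('centre',C)
im=cv2.imread('pics/w2.png')[135:230,215:295]
hsv=cv2.cvtColor(im,cv2.COLOR_BGR2HSV)
m=((hsv[...,0]<20)&(hsv[...,1]>170)).astype(np.uint8)
big=cv2.resize(m*255,None,fx=6,fy=6);cv2.imwrite('pics/m.png',big)
E
```

```text
cap [ 0.44147413 -0.30970337  0.151     ]
hole1 [ 0.44794677 -0.27431924  0.072     ]
far bot (array([ 0.4278, -0.3041,  0.078 ]), array([ 0.453, -0.301,  0.078]), np.float64(7.1), np.float64(25.3))
far top (array([ 0.4304, -0.3006,  0.146 ]), array([ 0.4558, -0.2992,  0.146 ]), np.float64(3.1), np.float64(25.4))
near top (array([ 0.4327, -0.322 ,  0.148 ]), array([ 0.4537, -0.3191,  0.148 ]), np.float64(7.8), np.float64(21.2))
block [array([ 0.4214, -0.2495,  0.072 ]), array([ 0.485 , -0.2628,  0.072 ]), array([ 0.3978, -0.3596,  0.072 ]), array([ 0.4618, -0.3735,  0.072 ])]
blk az (array([ 0.4214, -0.2495,  0.072 ]), array([ 0.485 , -0.2628,  0.072 ]), np.float64(-11.8), np.float64(64.9)) (array([ 0.3978, -0.3596,  0.072 ]), array([ 0.4618, -0.3735,  0.072 ]), np.float64(-12.3), np.float64(65.5))
centre [ 0.44151092 -0.31133159  0.072     ]
```

View pics/m.png

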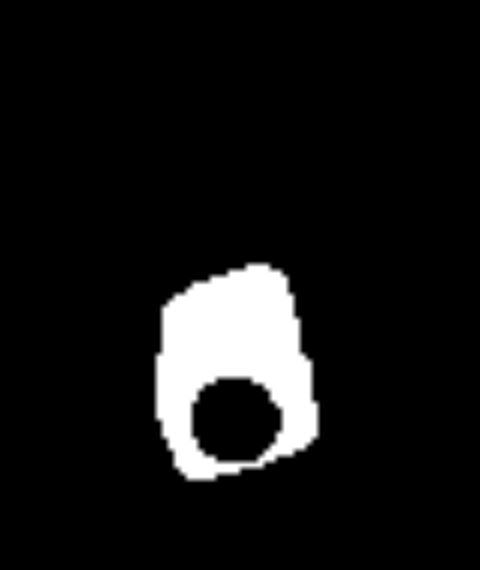

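Request:
carry_out(deltas=[{"offset": [-0.0056, -0.0365, -0.03], "rot": [0, 0, 9], "grip": 0}, {"offset": [-0.0056, -0.0365, -0.06], "rot": [0, 0, 18], "grip": 0}, {"offset": [-0.0056, -0.0365, -0.11], "rot": [0, 0, 18], "grip": 0}, {"offset": [-0.0056, -0.0365, -0.15], "rot": [0, 0, 18], "grip": 0}, {"offset": [-0.0056, -0.0365, -0.18], "rot": [0, 0, 18], "grip": 0}, {"offset": [-0.0056, -0.0365, -0.205], "rot": [0, 0, 18], "grip": 0}, {"offset": [-0.0056, -0.0365, -0.218], "rot": [0, 0, 18], "grip": 0}, {"offset": [-0.0056, -0.0365, -0.218], "rot": [0, 0, 18], "grip": 0}], grip_force=15)

```text
clock: 4.12
tcp_pos: [0.4418, -0.3095, 0.1006]
orientation: [[-0.0, -0.11, 0.994], [0.004, 0.994, 0.11], [-1.0, 0.004, 0.0]]
wrist_force: [0.7, -0.1, -0.1]
grip_width: 0.0881
```

```bash
python3 - <<'E'
from h import *
save('wrist','w3');save('scene','s3')
im=cv2.imread('pics/s3.png')[175:275,240:340];cv2.imwrite('pics/s3z.png',cv2.resize(im,None,fx=5,fy=5,interpolation=cv2.INTER_CUBIC))
E
```

```text
(no output)
```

View pics/w3.png

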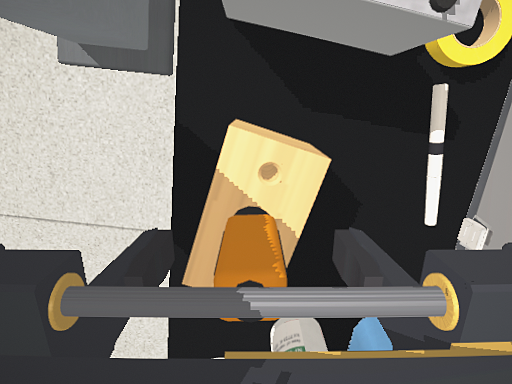

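View pics/s3z.png

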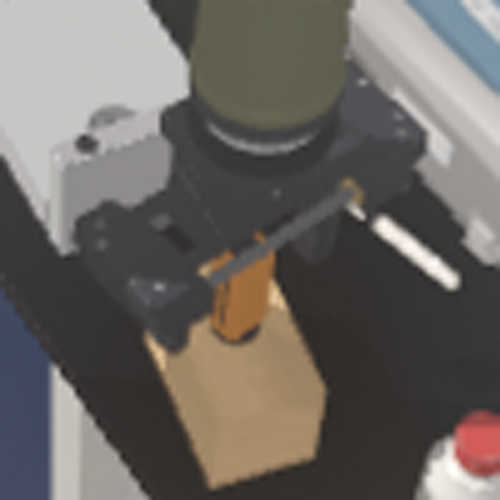

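The handle is between the jaws and lines up with them, so I'll close.

Request:
carry_out(deltas=[{"offset": [0, 0, 0], "rot": [0, 0, 0], "grip": 1}, {"offset": [0, 0, 0], "rot": [0, 0, 0], "grip": 1}, {"offset": [0, 0, 0], "rot": [0, 0, 0], "grip": 1}, {"offset": [0, 0, 0], "rot": [0, 0, 0], "grip": 1}, {"offset": [0, 0, 0], "rot": [0, 0, 0], "grip": 1}, {"offset": [0, 0, 0], "rot": [0, 0, 0], "grip": 1}], grip_force=30)

```text
clock: 4.97
tcp_pos: [0.4421, -0.3105, 0.1017]
orientation: [[0.002, -0.109, 0.994], [0.002, 0.994, 0.109], [-1.0, 0.002, 0.002]]
wrist_force: [-0.5, 0.5, -1.1]
grip_width: 0.0303
```

Request:
carry_out(deltas=[{"offset": [0, 0, 0], "rot": [0, 0, 0], "grip": 1}, {"offset": [0, 0, 0], "rot": [0, 0, 0], "grip": 1}, {"offset": [0, 0, 0], "rot": [0, 0, 0], "grip": 1}])

```text
clock: 5.35
tcp_pos: [0.442, -0.3105, 0.1017]
orientation: [[0.001, -0.109, 0.994], [0.002, 0.994, 0.109], [-1.0, 0.002, 0.002]]
wrist_force: [-0.4, -0.6, 0.8]
grip_width: 0.0299
```

```bash
python3 - <<'E'
from h import *
save('wrist','w4')
E
```

```text
(no output)
```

View pics/w4.png

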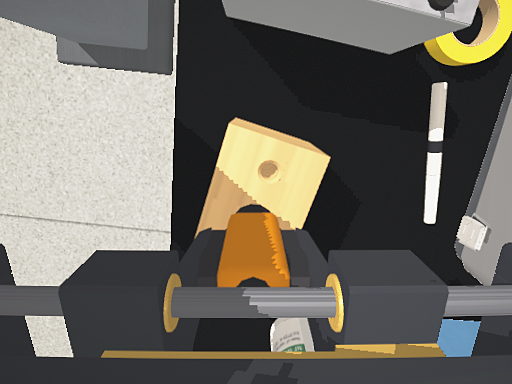

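The opening stopped at 30 mm, so the jaws are across the wide side: the 24 mm flats face ±y and the blade lies along about x (azimuth +6°). I'll open, turn 90° and grip across the flats.

Request:
carry_out(deltas=[{"offset": [0, 0, 0], "rot": [0, 0, 0], "grip": 0}, {"offset": [0, 0, 0], "rot": [0, 0, 0], "grip": 0}, {"offset": [0, 0, 0], "rot": [0, 0, 0], "grip": 0}, {"offset": [0, 0, 0], "rot": [0, 0, -10], "grip": 0}, {"offset": [0, 0, 0], "rot": [0, 0, -20], "grip": 0}, {"offset": [0, 0, 0], "rot": [0, 0, -30], "grip": 0}, {"offset": [0, 0, 0], "rot": [0, 0, -40], "grip": 0}, {"offset": [0, 0, 0], "rot": [0, 0, -50], "grip": 0}])

```text
clock: 6.4
tcp_pos: [0.4421, -0.3104, 0.1017]
orientation: [[0.003, 0.695, 0.719], [0.001, 0.719, -0.695], [-1.0, 0.002, 0.002]]
wrist_force: [0.3, -0.1, -0.4]
grip_width: 0.088
```

Request:
carry_out(deltas=[{"offset": [-0.0005, 0, 0], "rot": [0, 0, -10], "grip": 0}, {"offset": [-0.0005, 0, 0], "rot": [0, 0, -20], "grip": 0}, {"offset": [-0.0005, 0, 0], "rot": [0, 0, -30], "grip": 0}, {"offset": [-0.0005, 0, 0], "rot": [0, 0, -40], "grip": 0}, {"offset": [-0.0005, 0, 0], "rot": [0, 0, -40], "grip": 0}, {"offset": [-0.0005, 0, 0], "rot": [0, 0, -40], "grip": 0}])

```text
clock: 7.15
tcp_pos: [0.4416, -0.3103, 0.1017]
orientation: [[0.003, 0.994, 0.107], [-0.001, 0.107, -0.994], [-1.0, 0.002, 0.002]]
wrist_force: [0.5, 0.5, -0.4]
grip_width: 0.0879
```

```bash
python3 - <<'E'
from h import *
save('wrist','w5');s=get_state();print(s['tcp_pos'],s['orientation'].round(3),s['q'].round(2))
E
```

```text
[ 0.44162466 -0.3103491   0.10167743] [[ 0.003  0.994  0.106]
 [-0.001  0.106 -0.994]
 [-1.     0.003  0.002]] [ 0.26  0.85  0.47  1.96 -0.77  0.52 -0.19]
```

View pics/w5.png

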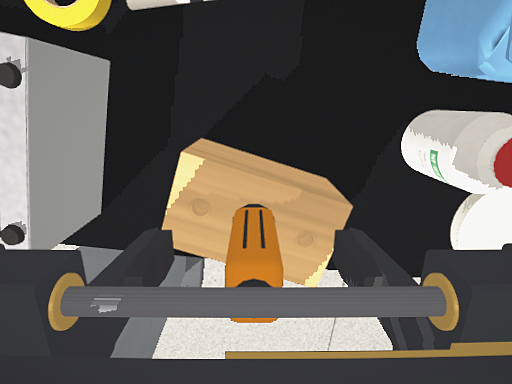

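Request:
carry_out(deltas=[{"offset": [0, 0, 0], "rot": [0, 0, 0], "grip": 1}, {"offset": [0, 0, 0], "rot": [0, 0, 0], "grip": 1}, {"offset": [0, 0, 0], "rot": [0, 0, 0], "grip": 1}, {"offset": [0, 0, 0], "rot": [0, 0, 0], "grip": 1}, {"offset": [0, 0, 0], "rot": [0, 0, 0], "grip": 1}, {"offset": [0, 0, 0], "rot": [0, 0, 0], "grip": 1}, {"offset": [0, 0, 0], "rot": [0, 0, 0], "grip": 1}, {"offset": [0, 0, 0], "rot": [0, 0, 0], "grip": 1}], grip_force=35)

```text
clock: 8.2
tcp_pos: [0.4417, -0.3104, 0.1017]
orientation: [[0.003, 0.994, 0.106], [-0.001, 0.106, -0.994], [-1.0, 0.003, 0.002]]
wrist_force: [0.2, 0.9, -0.6]
grip_width: 0.0238
```

```bash
python3 - <<'E'
from h import *
save('wrist','w6');s=get_state();print(s['tcp_pos'],s['orientation'].round(3),s['q'].round(2))
E
```

```text
[ 0.44164488 -0.31038635  0.10169952] [[ 0.003  0.994  0.106]
 [-0.001  0.106 -0.994]
 [-1.     0.003  0.002]] [ 0.26  0.85  0.47  1.96 -0.77  0.52 -0.19]
```

View pics/w6.png

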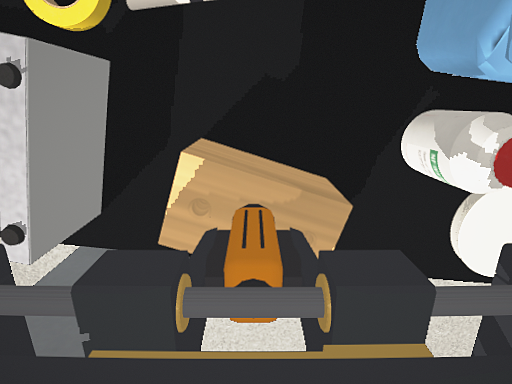

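Gripped at 23.8 mm. I'll lift and check that the blade is straight.

Request:
carry_out(deltas=[{"offset": [0, 0, 0.02], "rot": [0, 0, 0], "grip": 1}, {"offset": [0, 0, 0.05], "rot": [0, 0, 0], "grip": 1}, {"offset": [0, 0, 0.09], "rot": [0, 0, 0], "grip": 1}, {"offset": [0, 0, 0.13], "rot": [0, 0, 0], "grip": 1}, {"offset": [0, 0, 0.15], "rot": [0, 0, 0], "grip": 1}, {"offset": [0, 0.02, 0.15], "rot": [0, 0, 10], "grip": 1}, {"offset": [0.005, 0.05, 0.15], "rot": [0, 0, 20], "grip": 1}, {"offset": [0.01, 0.08, 0.15], "rot": [0, 0, 30], "grip": 1}])

```text
clock: 9.25
tcp_pos: [0.4514, -0.2294, 0.2516]
orientation: [[0.003, 0.805, 0.593], [0.001, 0.593, -0.805], [-1.0, 0.003, 0.001]]
wrist_force: [0.6, 0.0, -1.4]
grip_width: 0.0238
```

Request:
carry_out(deltas=[{"offset": [0.007, 0.03, 0], "rot": [0, 0, 10], "grip": 1}, {"offset": [0.014, 0.06, 0], "rot": [0, 0, 20], "grip": 1}, {"offset": [0.02, 0.08, 0], "rot": [0, 0, 30], "grip": 1}, {"offset": [0.0253, 0.1047, -0.01], "rot": [0, 0, 40], "grip": 1}, {"offset": [0.0253, 0.1047, -0.04], "rot": [0, 0, 45], "grip": 1}, {"offset": [0.0253, 0.1047, -0.075], "rot": [0, 0, 45], "grip": 1}, {"offset": [0.0253, 0.1047, -0.075], "rot": [0, 0, 45], "grip": 1}])

```text
clock: 10.12
tcp_pos: [0.4749, -0.1242, 0.175]
orientation: [[-0.004, 0.15, 0.989], [0.004, 0.989, -0.15], [-1.0, 0.003, -0.004]]
wrist_force: [1.0, 0.3, -1.5]
grip_width: 0.0239
```

```bash
python3 - <<'E'
from h import *
import pickle
s=get_state();print(s['tcp_pos'],s['orientation'].round(3),s['q'].round(2),s['clock'])
pickle.dump((s,camera_model('wrist')),open('w7.pkl','wb'))
save('wrist','w7');save('scene','s7');save('side','d7')
im=cv2.imread('pics/s7.png')[125:255,190:330];cv2.imwrite('pics/s7z.png',cv2.resize(im,None,fx=5,fy=4,interpolation=cv2.INTER_CUBIC))
im=cv2.imread('pics/d7.png')[125:255,200:330];cv2.imwrite('pics/d7z.png',cv2.resize(im,None,fx=4,fy=4,interpolation=cv2.INTER_CUBIC))
E
```

```text
[ 0.4748513  -0.12422186  0.17498087] [[-0.004  0.15   0.989]
 [ 0.004  0.989 -0.15 ]
 [-1.     0.003 -0.004]] [-0.    0.64  0.27  2.04 -0.34  0.51  0.36] 10.125
```

View pics/w7.png

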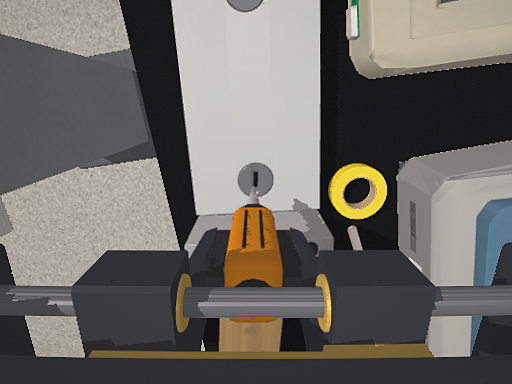

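View pics/d7z.png

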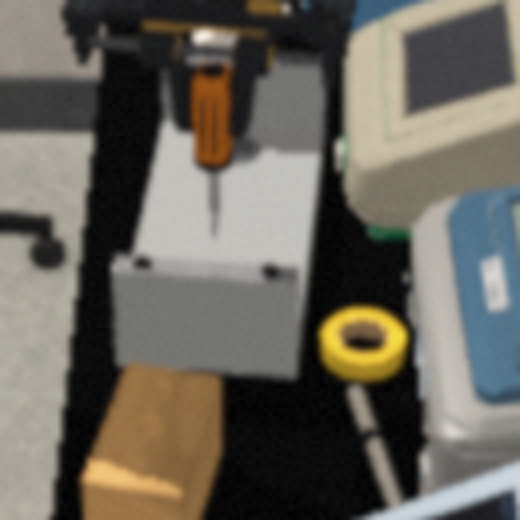

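View pics/s7z.png

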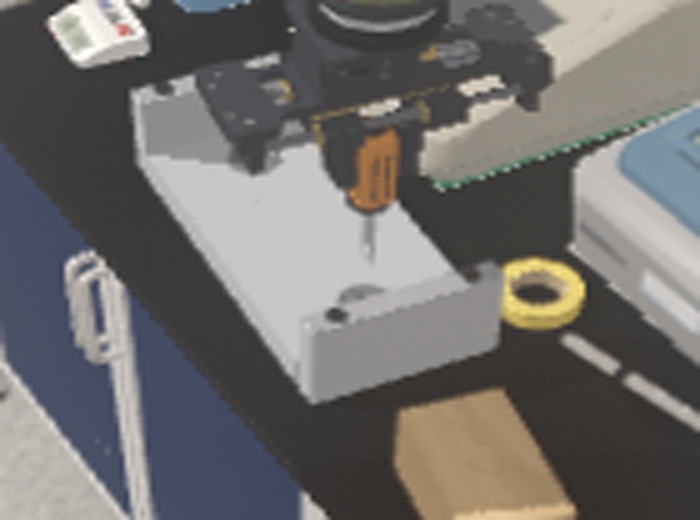

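```bash
python3 - <<'E'
from h import *
import pickle
s,W=pickle.load(open('w7.pkl','rb'))
S=camera_model('scene');D=camera_model('side')
ss=(190+370/5-.4,125+263/4-.4);dd=(200+214/4-.4,125+239/4-.4)
print(tri([ray(S,ss),ray(D,dd)]),onz(S,ss,.079),onz(D,dd,.079))
T=s['tcp_pos']+s['orientation']@[.0957,0,0];print('pred tip',T,proj(W,T))
im=cv2.imread('pics/w7.png')
cv2.imwrite('pics/w7z.png',cv2.resize(im[155:235,215:300],None,fx=8,fy=8,interpolation=cv2.INTER_CUBIC))
g=cv2.cvtColor(im,cv2.COLOR_BGR2GRAY)
E
```

```text
[ 0.47563213 -0.13138496  0.08202285] [ 0.47648312 -0.12988613  0.079     ] [ 0.47587566 -0.12687076  0.079     ]
pred tip [ 0.47449326 -0.12388314  0.07928214] [252.2045681  192.63144916]
```

View pics/w7z.png

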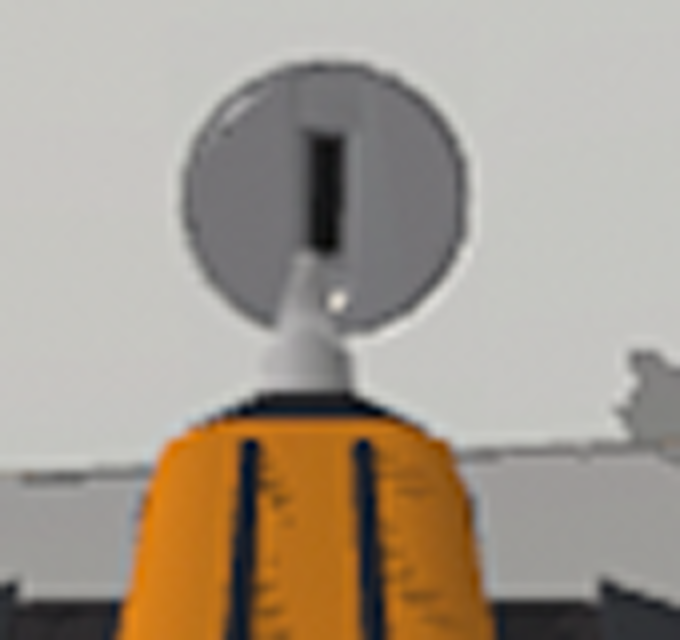

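```bash
python3 - <<'E'
from h import *
import pickle
s,W=pickle.load(open('w7.pkl','rb'))
f=lambda x,y:(215+(x+.5)/8-.5,155+(y+.5)/8-.5)
T=s['tcp_pos']+s['orientation']@[.0957,0,0]
b=s['orientation'][:,1]
print('pred tip far corner',proj(W,T+.0065*b),'seen',f(312,250))
# disc edges: left 182,right 467,top 62
print('disc x',onz(W,f(182,195),.03),onz(W,f(468,195),.03),'top',onz(W,f(328,61),.03))
print('slot top',onz(W,f(327,133),.029),'slot bottom',onz(W,f(322,255),.0285))
for p in ((307,135),(346,135),(305,252),(342,252)): print(onz(W,f(*p),.0275))
print('proj cam',proj(W,[.4769,-.1257,.03]),proj(W,[.4769,-.1257+.018,.03]),np.array(f(325,197)))
E
```

```text
pred tip far corner [252.19736005 185.31612122] seen (253.5625, 185.8125)
disc x [ 0.45909693 -0.12211057  0.03      ] [ 0.49501172 -0.1275217   0.03      ] top [ 0.4799857  -0.10779901  0.03      ]
slot top [ 0.47847056 -0.11711197  0.029     ] slot bottom [ 0.47544535 -0.13301258  0.0285    ]
[ 0.47587227 -0.11732981  0.0275    ]
[ 0.48077465 -0.11806897  0.0275    ]
[ 0.47329571 -0.13256879  0.0275    ]
[ 0.47801535 -0.13327937  0.0275    ]
proj cam [255.16177854 179.79152721] [252.49476757 162.54496515] [255.1875 179.1875]
```

Request:
carry_out(deltas=[{"offset": [0.0017, -0.0013, -0.02], "rot": [0, 0, -1], "grip": 1}, {"offset": [0.0017, -0.0013, -0.035], "rot": [0, 0, -1], "grip": 1}, {"offset": [0.0017, -0.0013, -0.044], "rot": [0, 0, -1], "grip": 1}, {"offset": [0.0017, -0.0013, -0.044], "rot": [0, 0, -1], "grip": 1}, {"offset": [0.0017, -0.0013, -0.044], "rot": [0, 0, -1], "grip": 1}])

```text
clock: 10.9
tcp_pos: [0.4795, -0.1266, 0.1343]
orientation: [[0.004, 0.168, 0.986], [0.001, 0.986, -0.168], [-1.0, 0.002, 0.004]]
wrist_force: [0.5, 0.0, -0.7]
grip_width: 0.0238
```

```bash
python3 - <<'E'
from h import *
import pickle
s=get_state();print(s['tcp_pos'],s['orientation'].round(3),s['clock'],s['wrist_force'])
pickle.dump((s,camera_model('wrist')),open('w8.pkl','wb'))
im=cv2.cvtColor(save('wrist','w8'),cv2.COLOR_RGB2BGR)
cv2.imwrite('pics/w8z.png',cv2.resize(im[155:235,215:300],None,fx=8,fy=8,interpolation=cv2.INTER_CUBIC))
W=camera_model('wrist')
T=s['tcp_pos']+s['orientation']@[.0957,0,0];b=s['orientation'][:,1]
print('tip',T,proj(W,T+.0065*b),'cam',proj(W,[.4769,-.1256,.03]))
E
```

```text
[ 0.47946777 -0.12662052  0.13431219] [[ 0.004  0.168  0.986]
 [ 0.001  0.986 -0.168]
 [-1.     0.002  0.004]] 10.9 [ 0.45821972  0.03353067 -0.65718416]
tip [ 0.479884   -0.1264965   0.03861318] [252.22721502 185.3625478 ] cam [248.71823049 189.39951185]
```

View pics/w8z.png

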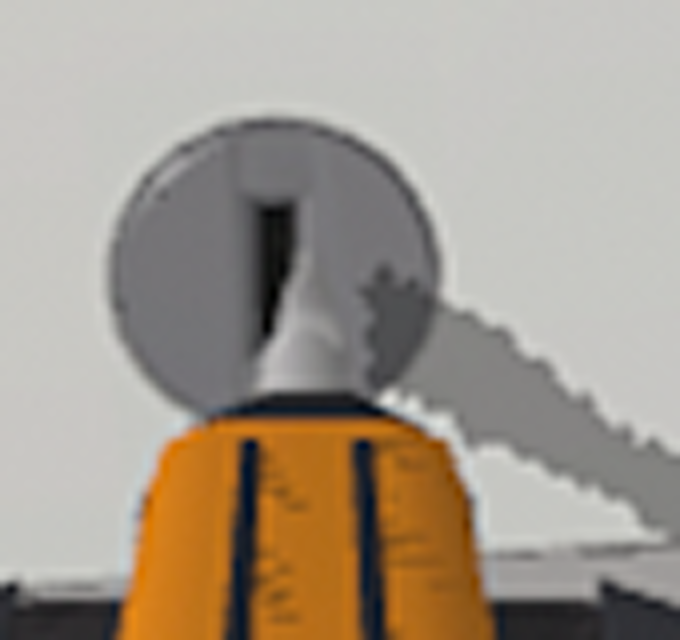

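The tip stopped about 3 mm to the +x side of the slot because the arm didn't settle exactly. I'll correct that while still above it.

Request:
carry_out(deltas=[{"offset": [-0.0032, 0, 0], "rot": [0, 0.2, 0], "grip": 1}, {"offset": [-0.0032, 0, 0], "rot": [0, 0.2, 0], "grip": 1}, {"offset": [-0.0032, 0, 0], "rot": [0, 0.2, 0], "grip": 1}, {"offset": [-0.0032, 0, 0], "rot": [0, 0.2, 0], "grip": 1}])

```text
clock: 11.45
tcp_pos: [0.4763, -0.1266, 0.1343]
orientation: [[0.001, 0.168, 0.986], [0.001, 0.986, -0.168], [-1.0, 0.001, 0.001]]
wrist_force: [-1.1, -0.7, -1.5]
grip_width: 0.024
```

```bash
cat > look.py <<'E'
from h import *
import sys,pickle
n=sys.argv[1]
s=get_state();W=camera_model('wrist');print(s['tcp_pos'],s['orientation'].round(3).tolist(),s['clock'],s['wrist_force'].round(1))
pickle.dump((s,W),open(n+'.pkl','wb'))
im=cv2.cvtColor(save('wrist',n),cv2.COLOR_RGB2BGR)
cv2.imwrite(f'pics/{n}z.png',cv2.resize(im[155:235,215:300],None,fx=8,fy=8,interpolation=cv2.INTER_CUBIC))
T=s['tcp_pos']+s['orientation']@[.0957,0,0];b=s['orientation'][:,1]
f=lambda p:((p-[215,155]+.5)*8-.5).round()
print('tip',T,f(proj(W,T+.0065*b)),'cam',f(proj(W,[.4769,-.1256,.03])))
E
python3 look.py w9
```

```text
[ 0.47625784 -0.12661139  0.1342771 ] [[0.001, 0.168, 0.986], [0.001, 0.986, -0.168], [-1.0, 0.001, 0.001]] 11.45 [-1.1 -0.7 -1.5]
tip [ 0.4763407  -0.12648965  0.03857721] [301. 246.] cam [305. 274.]
```

View pics/w9z.png

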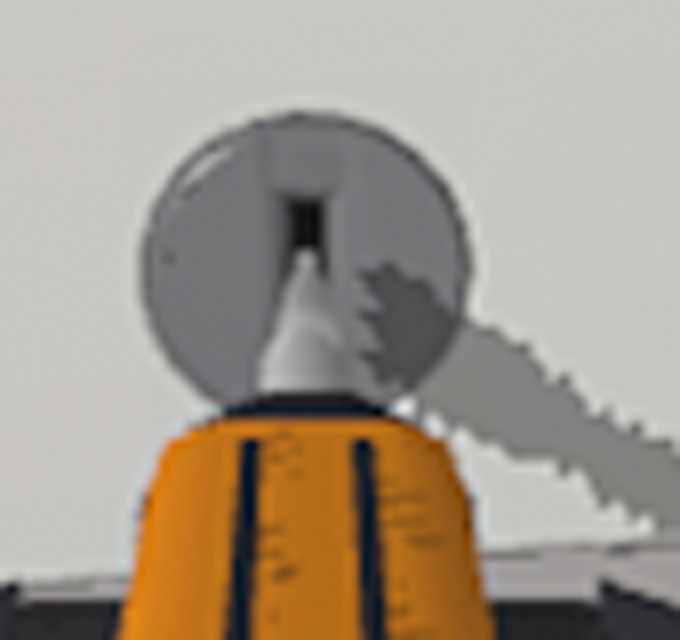

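The blade is now lined up with the slot, so I'll go down.

Request:
carry_out(deltas=[{"offset": [0.0003, 0.001, -0.003], "rot": [0, 0, 0], "grip": 1}, {"offset": [0.0003, 0.001, -0.007], "rot": [0, 0, 0], "grip": 1}, {"offset": [0.0003, 0.001, -0.01], "rot": [0, 0, 0], "grip": 1}, {"offset": [0.0003, 0.001, -0.0125], "rot": [0, 0, 0], "grip": 1}, {"offset": [0.0003, 0.001, -0.0145], "rot": [0, 0, 0], "grip": 1}, {"offset": [0.0003, 0.001, -0.0145], "rot": [0, 0, 0], "grip": 1}])

```text
clock: 12.25
tcp_pos: [0.4765, -0.1256, 0.1196]
orientation: [[0.001, 0.167, 0.986], [0.001, 0.986, -0.167], [-1.0, 0.001, 0.0]]
wrist_force: [0.1, 0.1, -0.5]
grip_width: 0.0241
```

```bash
python3 look.py w10
```

```text
[ 0.47651075 -0.12558993  0.1196409 ] [[0.001, 0.167, 0.986], [0.001, 0.986, -0.167], [-1.0, 0.001, 0.0]] 12.25 [ 0.1  0.1 -0.5]
tip [ 0.47657089 -0.12546005  0.02394101] [301. 246.] cam [304. 322.]
```

View pics/w10z.png

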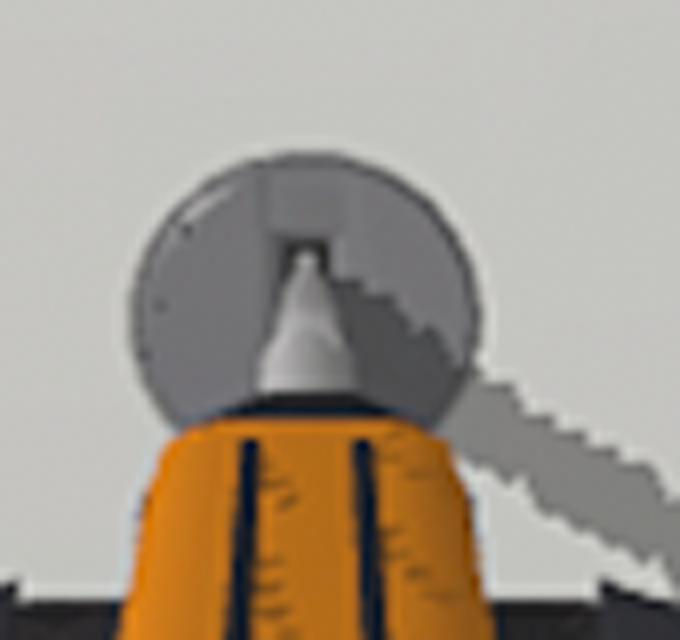

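Request:
carry_out(deltas=[{"offset": [0.0003, 0, -0.0008], "rot": [0, 0, 0], "grip": 1}, {"offset": [0.0003, 0, -0.0015], "rot": [0, 0, 0], "grip": 1}, {"offset": [0.0003, 0, -0.0015], "rot": [0, 0, 0], "grip": 1}])

```text
clock: 12.68
tcp_pos: [0.4769, -0.1257, 0.1189]
orientation: [[0.001, 0.168, 0.986], [0.001, 0.986, -0.168], [-1.0, 0.002, 0.001]]
wrist_force: [-0.8, 0.5, 5.8]
grip_width: 0.0239
```

The blade touches the slot floor with 5.8 N. Now I'll turn clockwise.

Request:
carry_out(deltas=[{"offset": [0, 0, 0.0005], "rot": [0, 0, -5], "grip": 1}, {"offset": [0, 0, 0.0005], "rot": [0, 0, -10], "grip": 1}, {"offset": [0, 0, 0.0005], "rot": [0, 0, -15], "grip": 1}, {"offset": [0, 0, 0.0005], "rot": [0, 0, -20], "grip": 1}, {"offset": [0, 0, 0.0005], "rot": [0, 0, -25], "grip": 1}, {"offset": [0, 0, 0.0005], "rot": [0, 0, -30], "grip": 1}, {"offset": [0, 0, 0.0005], "rot": [0, 0, -35], "grip": 1}, {"offset": [0, 0, 0.0005], "rot": [0, 0, -40], "grip": 1}], grip_force=50)

```text
clock: 13.68
tcp_pos: [0.4767, -0.1255, 0.1194]
orientation: [[0.002, 0.764, 0.645], [0.001, 0.645, -0.764], [-1.0, 0.002, 0.001]]
wrist_force: [-1.2, -1.1, -0.4]
grip_width: 0.0236
```

```bash
python3 look.py w11; python3 -c "
from h import *
print(get_state()['wrist_torque'])"
```

```text
[ 0.47669673 -0.12547141  0.11942891] [[0.002, 0.764, 0.645], [0.001, 0.645, -0.764], [-1.0, 0.002, 0.001]] 13.675 [-1.2 -1.1 -0.4]
tip [ 0.47684796 -0.12541572  0.02372904] [299. 252.] cam [301. 328.]
[0.05244275 0.37445444 0.05392282]
```

View pics/w11z.png

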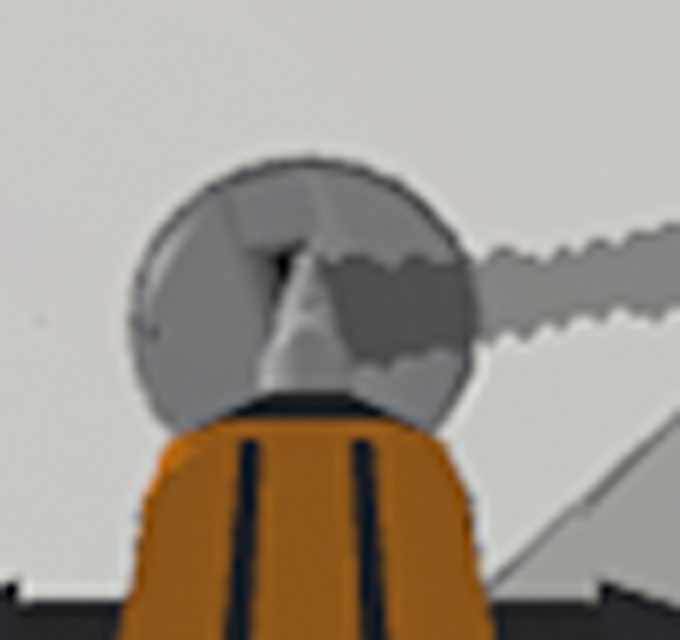

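Request:
carry_out(deltas=[{"offset": [0.0002, -0.0001, -0.0003], "rot": [0, 0, -5], "grip": 1}, {"offset": [0.0002, -0.0001, -0.0003], "rot": [0, 0, -10], "grip": 1}, {"offset": [0.0002, -0.0001, -0.0003], "rot": [0, 0, -15], "grip": 1}, {"offset": [0.0002, -0.0001, -0.0003], "rot": [0, 0, -20], "grip": 1}, {"offset": [0.0002, -0.0001, -0.0003], "rot": [0, 0, -25], "grip": 1}, {"offset": [0.0002, -0.0001, -0.0003], "rot": [0, 0, -30], "grip": 1}, {"offset": [0.0002, -0.0001, -0.0003], "rot": [0, 0, -35], "grip": 1}, {"offset": [0.0002, -0.0001, -0.0003], "rot": [0, 0, -40], "grip": 1}])

```text
clock: 14.72
tcp_pos: [0.4769, -0.1255, 0.1193]
orientation: [[0.002, 1.0, -0.0], [-0.001, -0.0, -1.0], [-1.0, 0.002, 0.001]]
wrist_force: [-0.4, 0.1, 1.9]
grip_width: 0.0238
```

```bash
python3 look.py w12; python3 -c "
from h import *
print(get_state()['wrist_torque'])"
```

```text
[ 0.47689653 -0.12554242  0.11933601] [[0.002, 1.0, -0.0], [-0.001, -0.0, -1.0], [-1.0, 0.002, 0.001]] 14.725 [-0.4  0.1  1.9]
tip [ 0.47704911 -0.12559194  0.02363614] [302. 257.] cam [302. 335.]
[0.16248235 0.38614434 0.06088773]
```

View pics/w12.png

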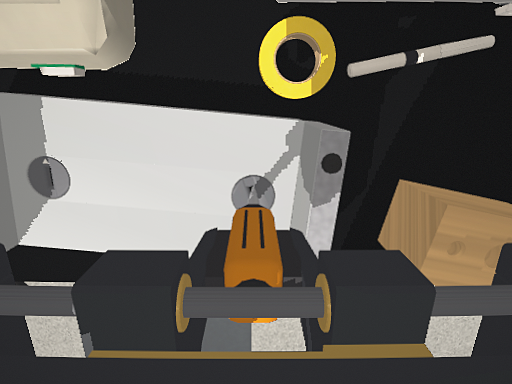

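View pics/w12z.png

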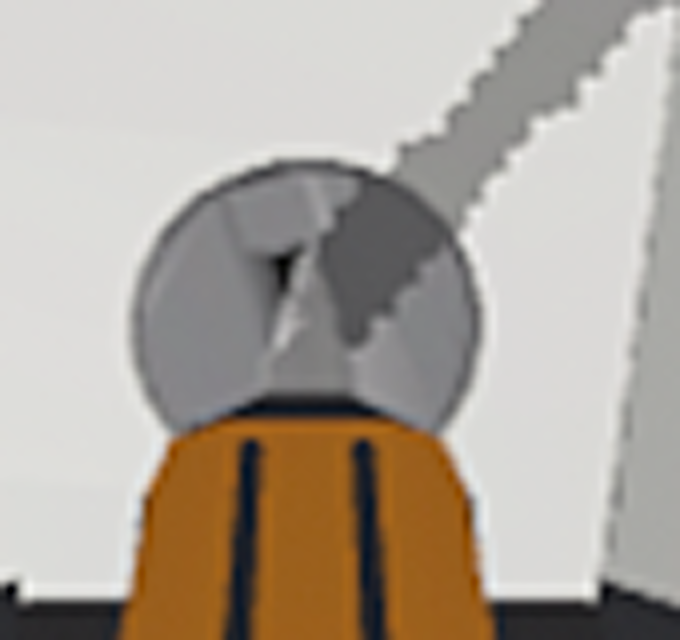

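The cam follows with about 12° of play, so I'll turn the rest of the way to the stop.

Request:
carry_out(deltas=[{"offset": [0, 0, 0], "rot": [0, 0, -4], "grip": 1}, {"offset": [0, 0, 0], "rot": [0, 0, -7], "grip": 1}, {"offset": [0, 0, 0], "rot": [0, 0, -9], "grip": 1}, {"offset": [0, 0, 0], "rot": [0, 0, -11], "grip": 1}, {"offset": [0, 0, 0], "rot": [0, 0, -13], "grip": 1}, {"offset": [0, 0, 0], "rot": [0, 0, -13], "grip": 1}])

```text
clock: 15.52
tcp_pos: [0.4769, -0.1255, 0.1193]
orientation: [[0.001, 0.974, -0.227], [-0.001, -0.227, -0.974], [-1.0, 0.002, 0.001]]
wrist_force: [-0.7, 0.0, 2.7]
grip_width: 0.0232
```

```bash
python3 look.py w13; python3 -c "
from h import *
print(get_state()['wrist_torque'])"
```

```text
[ 0.47690218 -0.12552591  0.11929995] [[0.001, 0.974, -0.227], [-0.001, -0.227, -0.974], [-1.0, 0.002, 0.001]] 15.525 [-0.7  0.   2.7]
tip [ 0.47702774 -0.12562519  0.02360009] [303. 258.] cam [303. 336.]
[-0.01883073  0.40152401  0.05992552]
```

View pics/w13z.png

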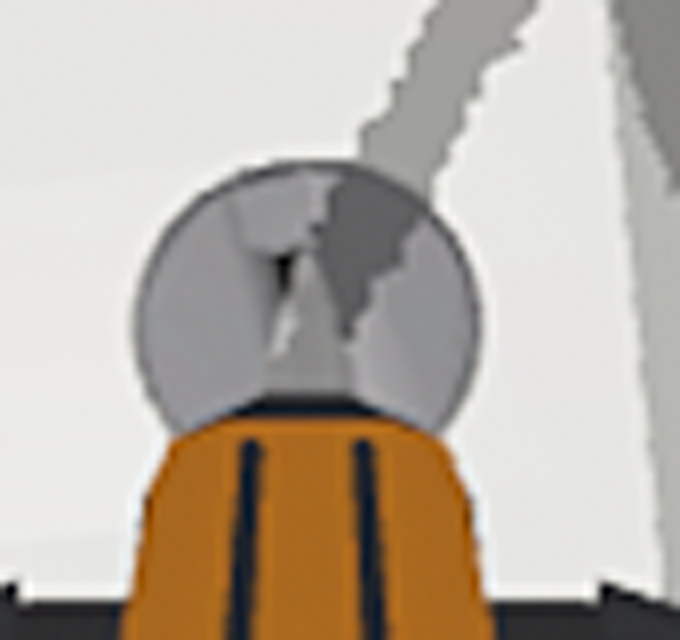

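Request:
carry_out(deltas=[{"offset": [0, 0, 0], "rot": [0, 0, -3], "grip": 1}, {"offset": [0, 0, 0], "rot": [0, 0, -5], "grip": 1}, {"offset": [0, 0, 0], "rot": [0, 0, -6], "grip": 1}, {"offset": [0, 0, 0], "rot": [0, 0, -6], "grip": 1}])

```text
clock: 16.08
tcp_pos: [0.4769, -0.1255, 0.1193]
orientation: [[0.001, 0.945, -0.327], [-0.001, -0.327, -0.945], [-1.0, 0.002, 0.001]]
wrist_force: [-1.2, -0.0, 2.4]
grip_width: 0.0235
```

```bash
python3 look.py w14; python3 -c "
from h import *
print(get_state()['wrist_torque'])"
```

```text
[ 0.47688539 -0.12553429  0.11932337] [[0.001, 0.945, -0.327], [-0.001, -0.327, -0.945], [-1.0, 0.002, 0.001]] 16.075 [-1.2 -0.   2.4]
tip [ 0.47699918 -0.12564621  0.0236235 ] [304. 259.] cam [304. 336.]
[0.00731005 0.40400392 0.14938771]
```

View pics/w14z.png

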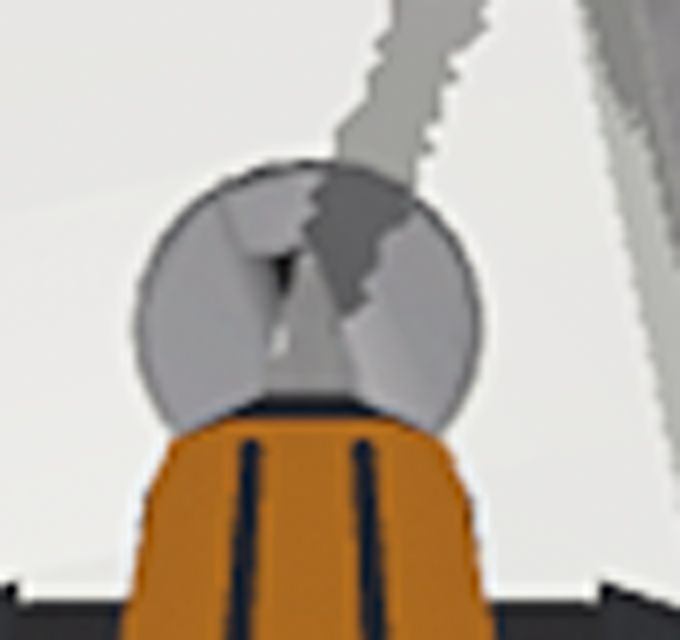

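The torque rose from 0.06 to 0.15 N m, which means the stop. I'll turn back into the play, lift, and check the cam and panel.

Request:
carry_out(deltas=[{"offset": [0, 0, 0], "rot": [0, 0, 5], "grip": 1}, {"offset": [0, 0, 0], "rot": [0, 0, 11], "grip": 1}, {"offset": [0, 0, 0.005], "rot": [0, 0, 11], "grip": 1}, {"offset": [0, 0, 0.02], "rot": [0, 0, 11], "grip": 1}, {"offset": [0, 0, 0.05], "rot": [0, 0, 11], "grip": 1}, {"offset": [0, 0, 0.09], "rot": [0, 0, 11], "grip": 1}, {"offset": [0, 0, 0.13], "rot": [0, 0, 11], "grip": 1}, {"offset": [0, 0, 0.13], "rot": [0, 0, 11], "grip": 1}])

```text
clock: 17.12
tcp_pos: [0.4784, -0.1264, 0.2525]
orientation: [[0.007, 0.99, -0.142], [-0.003, -0.142, -0.99], [-1.0, 0.008, 0.002]]
wrist_force: [0.3, 0.1, -1.7]
grip_width: 0.0234
```

```bash
python3 look.py w15; python3 - <<'E'
import cv2
im=cv2.imread('pics/w15.png');cv2.imwrite('pics/w15y.png',cv2.resize(im[100:240,180:380],None,fx=4,fy=4,interpolation=cv2.INTER_CUBIC))
E
```

```text
[ 0.47835708 -0.12643591  0.25245197] [[0.007, 0.99, -0.142], [-0.003, -0.142, -0.99], [-1.0, 0.008, 0.002]] 17.125 [ 0.3  0.1 -1.7]
tip [ 0.47906719 -0.12669989  0.15675497] [302. 258.] cam [297.  97.]
```

View pics/w15y.png

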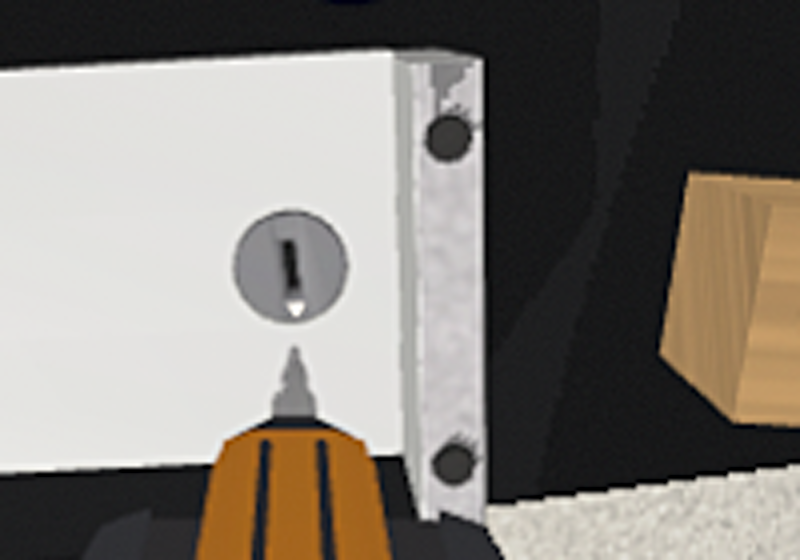

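```bash
python3 - <<'E'
from h import *
import pickle
s,W=pickle.load(open('w15.pkl','rb'))
f=lambda x,y:(180+(x+.5)/4-.5,100+(y+.5)/4-.5)
P=lambda x,y,z:onz(W,f(x,y),z)
a,b=P(286,240,.029),P(294,291,.029);d=a-b;print('slot az',np.degrees(np.arctan2(d[1],d[0])),'cam rad',np.radians(84.7-np.degrees(np.arctan2(d[1],d[0]))))
c=P(291,266,.03);a,b=c,P(297,309,.03);d=a-b;print('arrow az',np.degrees(np.arctan2(d[1],d[0])),'cam',c)
a,b=P(448,138,.094),P(454,464,.094);print('feet',a,b,np.degrees(np.arctan2(*(b-a)[[1,0]])))
u=np.array([np.sin(np.radians(5.3)),np.cos(np.radians(5.3))])
m=(a+b)[:2]/2
print('feet mid along y from cam:',(m-c[:2])@u, 'before',(np.array([.47293,-.17189])-[.477,-.1256])@u)
E
```

```text
slot az 0.5368596607706385 cam rad 1.4689239077376095
arrow az -0.4058395421343711 cam [ 0.47749197 -0.12653701  0.03      ]
feet [ 0.5176345  -0.17274217  0.094     ] [ 0.42905154 -0.16497384  0.094     ] 174.98823642690766
feet mid along y from cam: -0.042523299155978626 before -0.0464680445698718
```

The cam reads about 1.47 rad, and the panel feet moved in about 4 mm (42.5 mm from the cam axis, 43 nominal when tight), so it is tight. Now back to the block.

Request:
carry_out(deltas=[{"offset": [-0.008, -0.04, 0], "rot": [0, 0, 4], "grip": 1}, {"offset": [-0.016, -0.08, 0], "rot": [0, 0.2, 8], "grip": 1}, {"offset": [-0.024, -0.12, 0], "rot": [0, 0.4, 12], "grip": 1}, {"offset": [-0.032, -0.16, 0], "rot": [0.2, 0.4, 14], "grip": 1}, {"offset": [-0.0367, -0.184, 0], "rot": [0.2, 0.4, 14], "grip": 1}, {"offset": [-0.0367, -0.184, -0.03], "rot": [0.2, 0.4, 14], "grip": 1}, {"offset": [-0.0367, -0.184, -0.06], "rot": [0.2, 0.4, 14], "grip": 1}, {"offset": [-0.0367, -0.184, -0.06], "rot": [0.2, 0.4, 14], "grip": 1}])

```text
clock: 18.18
tcp_pos: [0.439, -0.3078, 0.1882]
orientation: [[-0.008, 0.995, 0.101], [0.007, 0.101, -0.995], [-1.0, -0.008, -0.008]]
wrist_force: [-0.6, -0.2, -1.3]
grip_width: 0.0237
```

```bash
python3 look.py w16; python3 - <<'E'
import cv2
im=cv2.imread('pics/w16.png');cv2.imwrite('pics/w16y.png',cv2.resize(im[130:260,150:350],None,fx=4,fy=4,interpolation=cv2.INTER_CUBIC))
E
```

```text
[ 0.43896649 -0.30778297  0.18824827] [[-0.008, 0.995, 0.101], [0.007, 0.101, -0.995], [-1.0, -0.008, -0.008]] 18.175 [-0.6 -0.2 -1.3]
tip [ 0.43817199 -0.30714236  0.09255371] [301. 257.] cam [-1084.  -265.]
```

View pics/w16y.png

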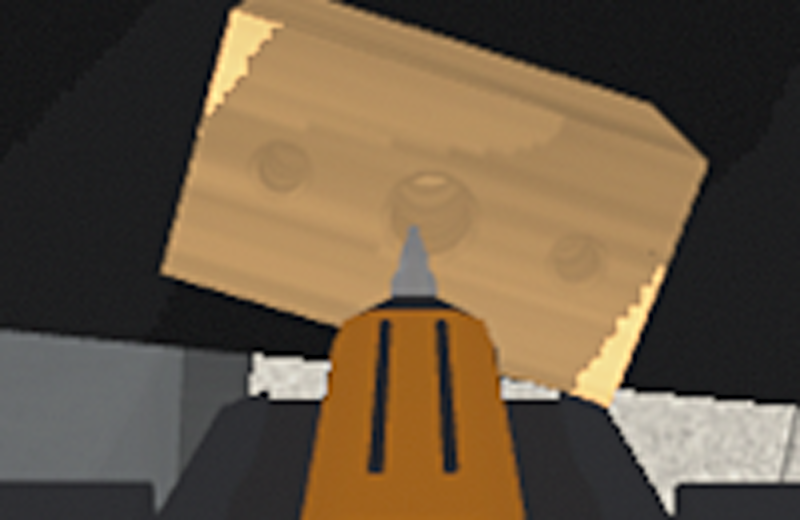

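```bash
python3 - <<'E'
from h import *
import pickle
s,W=pickle.load(open('w16.pkl','rb'))
f=lambda x,y:(150+(x+.5)/4-.5,130+(y+.5)/4-.5)
print('hole',onz(W,f(431,211),.072), onz(W,f(283,165),.072),onz(W,f(577,256),.072))
T=s['tcp_pos']+s['orientation']@[.0957,0,0]
b=s['orientation'][:,1];p=proj(W,T+.0065*b);print('pred tip corner',(p-[150,130])*4,'tip',T)
s=get_state();print(s['tcp_pos'],s['orientation'][:,0])
E
```

```text
hole [ 0.44314541 -0.31124671  0.072     ] [ 0.45046876 -0.27667266  0.072     ] [ 0.43585826 -0.34611106  0.072     ]
pred tip corner [408.65398954 226.52635253] tip [ 0.43817199 -0.30714236  0.09255371]
[ 0.43979904 -0.30882582  0.18973898] [-0.00579973  0.00436451 -0.99997366]
```

Request:
carry_out(deltas=[{"offset": [0.0023, -0.0022, 0], "rot": [-0.25, -0.33, 0], "grip": 1}, {"offset": [0.0023, -0.0022, 0], "rot": [-0.25, -0.33, 0], "grip": 1}, {"offset": [0.0023, -0.0022, 0], "rot": [-0.25, -0.33, 0], "grip": 1}, {"offset": [0.0023, -0.0022, 0], "rot": [-0.25, -0.33, 0], "grip": 1}])

```text
clock: 18.73
tcp_pos: [0.4423, -0.311, 0.1901]
orientation: [[0.0, 0.995, 0.101], [-0.0, 0.101, -0.995], [-1.0, 0.0, 0.0]]
wrist_force: [-0.5, 1.2, -0.9]
grip_width: 0.0238
```

```bash
python3 look.py w17; python3 - <<'E'
import cv2
im=cv2.imread('pics/w17.png');cv2.imwrite('pics/w17y.png',cv2.resize(im[130:260,150:350],None,fx=4,fy=4,interpolation=cv2.INTER_CUBIC))
E
```

```text
[ 0.442257   -0.3110485   0.19006688] [[0.0, 0.995, 0.101], [-0.0, 0.101, -0.995], [-1.0, 0.0, 0.0]] 18.725 [-0.5  1.2 -0.9]
tip [ 0.44230205 -0.31107307  0.09436689] [301. 256.] cam [-1112.  -232.]
```

View pics/w17y.png

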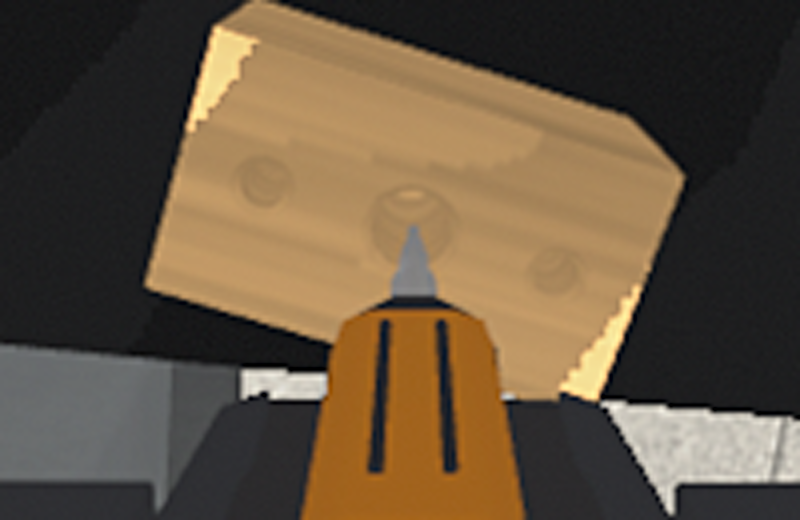

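The tip is on the hole, so I'll lower it.

Request:
carry_out(deltas=[{"offset": [0, 0, -0.012], "rot": [0, 0, 0], "grip": 1}, {"offset": [0, 0, -0.024], "rot": [0, 0, 0], "grip": 1}, {"offset": [0, 0, -0.036], "rot": [0, 0, 0], "grip": 1}, {"offset": [0, 0, -0.048], "rot": [0, 0, 0], "grip": 1}, {"offset": [0, 0, -0.06], "rot": [0, 0, 0], "grip": 1}, {"offset": [0, 0, -0.07], "rot": [0, 0, 0], "grip": 1}, {"offset": [0, 0, -0.075], "rot": [0, 0, 0], "grip": 1}, {"offset": [0, 0, -0.075], "rot": [0, 0, 0], "grip": 1}])

```text
clock: 19.77
tcp_pos: [0.4421, -0.311, 0.1147]
orientation: [[0.0, 0.995, 0.101], [0.0, 0.101, -0.995], [-1.0, 0.0, -0.0]]
wrist_force: [0.3, -0.5, -0.9]
grip_width: 0.0236
```

Request:
carry_out(deltas=[{"offset": [0, 0, -0.005], "rot": [0, 0, 0], "grip": 1}, {"offset": [0, 0, -0.009], "rot": [0, 0, 0], "grip": 1}, {"offset": [0, 0, -0.0125], "rot": [0, 0, 0], "grip": 1}, {"offset": [0, 0, -0.0133], "rot": [0, 0, 0], "grip": 1}, {"offset": [0, 0, -0.0133], "rot": [0, 0, 0], "grip": 1}])

```text
clock: 20.4
tcp_pos: [0.4421, -0.311, 0.1017]
orientation: [[0.0, 0.995, 0.101], [0.0, 0.101, -0.995], [-1.0, 0.0, -0.0]]
wrist_force: [-1.0, 1.1, 3.0]
grip_width: 0.0237
```

The force is 3 N up, so the collar is seated. I'll release and move straight up.

Request:
carry_out(deltas=[{"offset": [0, 0, 0], "rot": [0, 0, 0], "grip": 0}, {"offset": [0, 0, 0], "rot": [0, 0, 0], "grip": 0}, {"offset": [0, 0, 0], "rot": [0, 0, 0], "grip": 0}, {"offset": [0, 0, 0], "rot": [0, 0, 0], "grip": 0}, {"offset": [0, 0, 0], "rot": [0, 0, 0], "grip": 0}, {"offset": [0, 0, 0.03], "rot": [0, 0, 0], "grip": 0}, {"offset": [0, 0, 0.07], "rot": [0, 0, 0], "grip": 0}, {"offset": [0, 0, 0.11], "rot": [0, 0, 0], "grip": 0}])

```text
clock: 21.4
tcp_pos: [0.4419, -0.3108, 0.2127]
orientation: [[-0.0, 0.995, 0.101], [0.0, 0.101, -0.995], [-1.0, -0.0, -0.0]]
wrist_force: [0.4, -0.1, -0.3]
grip_width: 0.0884
```

Request:
carry_out(deltas=[{"offset": [0, 0.02, 0.04], "rot": [0, 0, 5], "grip": 0}, {"offset": [-0.01, 0.05, 0.07], "rot": [0, 0, 15], "grip": 0}, {"offset": [-0.01, 0.09, 0.08], "rot": [0, 0, 25], "grip": 0}, {"offset": [-0.01, 0.12, 0.08], "rot": [0, 0, 35], "grip": 0}, {"offset": [0, 0.13, 0.08], "rot": [0, 0, 45], "grip": 0}, {"offset": [0, 0.13, 0.08], "rot": [0, 0, 55], "grip": 0}, {"offset": [0, 0.13, 0.08], "rot": [0, 0, 65], "grip": 0}, {"offset": [0, 0.13, 0.08], "rot": [0, 0, 75], "grip": 0}])

```text
clock: 22.4
tcp_pos: [0.4417, -0.1808, 0.2928]
orientation: [[-0.001, 0.154, 0.988], [-0.0, 0.988, -0.154], [-1.0, -0.0, -0.001]]
wrist_force: [0.2, -0.5, 0.4]
grip_width: 0.0883
```

Request:
carry_out(deltas=[{"offset": [0, 0, 0], "rot": [0, 0, 0], "grip": 0}, {"offset": [0, 0, 0], "rot": [0, 0, 0], "grip": 0}, {"offset": [0, 0, 0], "rot": [0, 0, 0], "grip": 0}])

```text
clock: 22.78
tcp_pos: [0.4416, -0.1808, 0.2927]
orientation: [[-0.001, 0.156, 0.988], [-0.0, 0.988, -0.156], [-1.0, -0.0, -0.001]]
wrist_force: [0.3, 1.5, -0.8]
grip_width: 0.0884
```

```bash
python3 look.py w18; python3 - <<'E'
from h import *
save('side','d18');save('scene','s18')
im=cv2.imread('pics/s18.png')[125:335,190:360];cv2.imwrite('pics/s18z.png',cv2.resize(im,None,fx=3.5,fy=2.8,interpolation=cv2.INTER_CUBIC))
E
```

```text
[ 0.44160656 -0.1807571   0.292698  ] [[-0.001, 0.156, 0.988], [-0.0, 0.988, -0.156], [-1.0, -0.0, -0.001]] 22.775 [ 0.3  1.5 -0.8]
tip [ 0.44152637 -0.18078671  0.19699804] [301. 246.] cam [ 462. -333.]
```

View pics/w18.png

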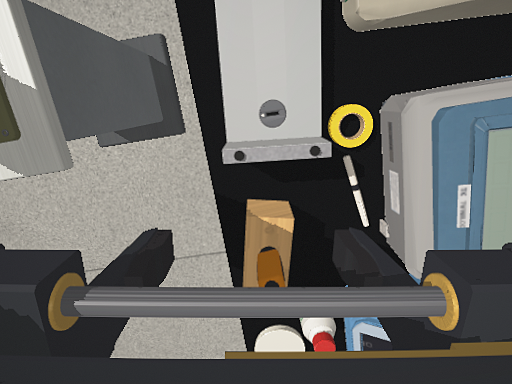

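View pics/d18.png

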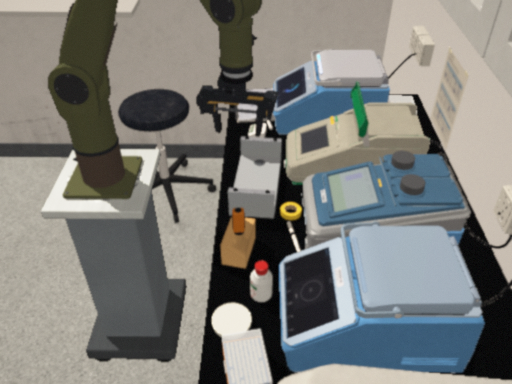

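View pics/s18z.png

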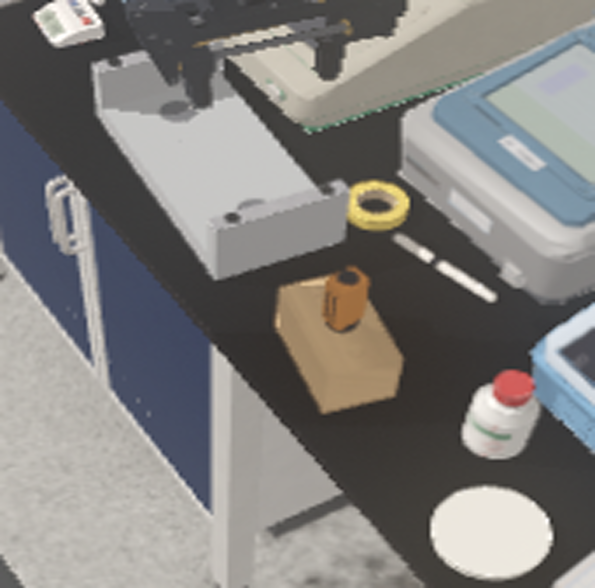

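The driver is back with its cap at the same pixel as at the start, (289,224). The bystanders haven't moved, and the slot lies across the board. One last cam and panel measurement, then I'll hand in.

```bash
python3 - <<'E'
import cv2
im=cv2.imread('pics/w18.png');cv2.imwrite('pics/w18y.png',cv2.resize(im[85:170,210:340],None,fx=6,fy=6,interpolation=cv2.INTER_CUBIC))
E
```

```text
(no output)
```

View pics/w18y.png

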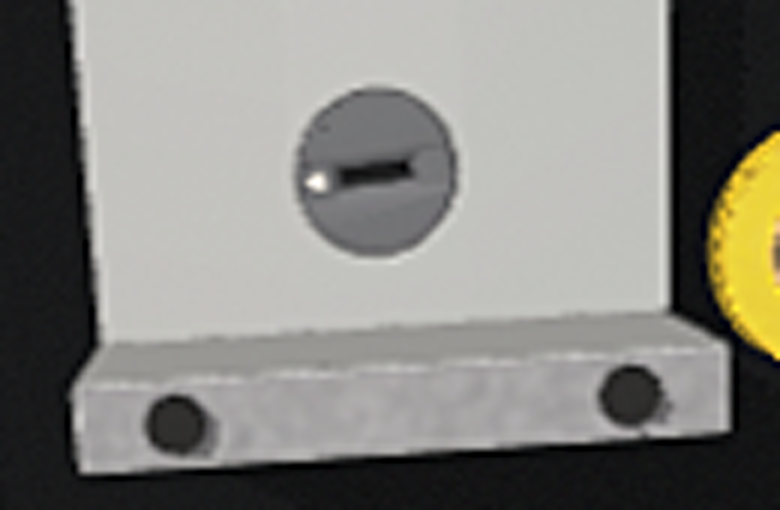

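```bash
python3 - <<'E'
from h import *
import pickle
s,W=pickle.load(open('w18.pkl','rb'))
f=lambda x,y:(210+(x+.5)/6-.5,85+(y+.5)/6-.5)
P=lambda x,y,z:onz(W,f(x,y),z)
d=P(412,166,.029)-P(338,177,.029);az=np.degrees(np.arctan2(d[1],d[0]))
d2=P(377,171,.03)-P(318,182,.03);az2=np.degrees(np.arctan2(d2[1],d2[0]))
a,b=P(176,424,.094),P(631,396,.094);c=P(377,171,.03);d3=b-a;az3=np.degrees(np.arctan2(d3[1],d3[0]))
u=np.array([np.sin(.0925),np.cos(.0925)])
print('cam rad',np.radians(84.7-az),np.radians(84.7-az2),'feet az',az3,'dist',((a+b)[:2]/2-c[:2])@u)
hand_in()
E
```

```text
cam rad 1.49024225996944 1.4545256365896608 feet az -5.381283797493993 dist -0.04303966590431275
the job is handed in; nothing more can be done
```

The right-hand cam is turned to its stop, the panel is drawn tight against the board, and the screwdriver is back upright in its hole and let go. I handed the job in at about 23 s of the 61 s allowed; no verdict was reported.

**Last checks:**

| Check | Measured | Needed |
|---|---|---|
| Cam turn | about 1.45–1.49 rad (from its arrow and slot) | 1.3 rad or more |
| Panel feet to cam axis | 43.0 mm | 43 mm when tight |
| Panel square to board | about 0.1° (0.002 rad) off | within 0.03 rad |
| Screwdriver | collar seated on the block (3 N upward force), cap at the same place in the picture as at the start | fully down, upright |
| Timer, bottle, dish | no visible movement | pushed less than 40 mm |

The gap between panel and board was not seen directly. I inferred it from the position of the panel's feet.

**Mended on the way:**
- My first grip was across the wide 30 mm side of the handle, so I opened, turned the gripper 90° and gripped across the 24 mm flats.
- The tip stopped about 3 mm off before the slot and again before the hole. I corrected it in the air both times.

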